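# Second slide rack on the drip rod

### The job

The drip stand already has one slide-staining rack hanging near the tip of its rod. Push that rack back along the rod until it meets the collar, without knocking it off, then hang the rack that stands on the bench on the same rod in front of it, behind the upturned tip and with a visible gap between the two baskets. Leave both hanging still and straight, and do not disturb the bottle, the timer and the beaker.

Things in the scene. Friction and masses are not known exactly. Their poses are not given: they have to be found in the camera images.
- drip_stand: Steel drip stand, fixed. Tray 180 (x) x 130 (y) x 14 mm; origin: centre of the tray's underside. Post 16 mm thick, 215 mm high, at x = +70 mm. From it a round level polished rod, 10 mm diameter, centre line at y = 0, z = 200 mm, runs along the stand's -x, roughly towards the robot. Racks hang on it between the collar and the upturned tip.
- rod_tip (a point): Centre line of the rod's free end, where it turns up (stand x = -80, z = 200 mm). The upturned tip is 10 mm thick, its top at z = 219 mm, its inner face at stand x = -75 mm.
- collar_face (a point): Centre of the front face of the grey collar, 28 mm diameter, on the rod: the stop (stand x = +35, z = 200 mm). A rack pushed against it has its origin at stand x = +25 mm.
- rack_hung: Stainless slide rack hanging on the rod near its tip; same shape as rack_bench. Origin: centre of the basket's underside, at stand z = 98 mm when hanging; its x lies along the rod, its apex over it. Slides along the rod under a push of 1 to 3 N on its grip, tilting a little. 0.10 to 0.21 kg.
- rack_bench: Rack standing on the bench left or right of the stand, 0.10 to 0.21 kg. Origin: centre of the underside, z up. Basket 36 (x) x 84 (y) x 34 mm with six slides. A strip handle (20 mm wide in x, 3 thick) rises from its ends y = +-40 mm to 72 mm height, then at 45 degrees to an apex; the opening under it goes through along x and is 34 to 109 mm high. Same when turned by half a turn.
- hung_grip (a point): Centre of the grey grip block on top of rack_hung's handle: 14 (x) x 12 (y) x 32 mm, flat faces, 126 mm above the rack's origin, so 110 to 142 mm.
- bench_grip (a point): Centre of the like grip block on top of rack_bench's handle: 14 (x) x 12 (y) x 32 mm, 126 mm above the rack's origin (110 to 142 mm).
- bottle_pbs: Bystander: clear bottle with a blue cap, 63 mm diameter, 126 mm high, standing on the other side of the stand from rack_bench. Origin: centre of the underside.
- lab_timer: Bystander: white timer, 30 x 66 x 59 mm, standing behind on the left. Origin: centre of the underside.
- tip_beaker: Bystander: clear beaker, 72 mm diameter, 88 mm high, behind on the right. Origin: centre of the underside.
Not all that is in view belongs to the job. What is shaped like the rack_bench but green or red is not meant.

How it is judged (in metres and radians):
On the way:
1. the hanging rack has been pushed back to within 10 mm of the collar and still hangs (x of rack_hung in the frame of drip_stand above 0.015 m and z of rack_hung in the frame of drip_stand above 0.085 m), for 0.2 s.
At the end, for the whole second after the job is handed in: Both racks hang upright (0.15 rad) and at rest, apex over the rod (12 mm sideways, origin at stand z 90 to 108 mm): rack_hung within 10 mm of the collar (origin at stand x > 15 mm), rack_bench in front of it, behind the tip, origin at stand x -69 to -24 mm (baskets 3 mm or more apart) (x of rack_hung in the frame of drip_stand between 0.015 and 0.033 m and y of rack_hung in the frame of drip_stand between -0.012 and 0.012 m and z of rack_hung in the frame of drip_stand between 0.09 and 0.108 m and angle between each of rack_hung, rack_bench's own z axis and vertical below 0.15 rad and linear speed of each of rack_hung, rack_bench below 0.03 m/s and x of rack_bench in the frame of drip_stand between -0.069 and -0.024 m and y of rack_bench in the frame of drip_stand between -0.012 and 0.012 m and z of rack_bench in the frame of drip_stand between 0.09 and 0.108 m); the robot touches nothing.
It fails at once if the first rack is knocked or lifted off the rod (z of rack_hung in the frame of drip_stand below 0.075 m or z of rack_hung in the frame of drip_stand above 0.135 m).
It fails at once if the bottle is shifted by more than 20 mm or tipped (distance of bottle_pbs from where it was at the start of the episode above 0.02 m or angle between bottle_pbs's own z axis and vertical above 0.5 rad).
It fails at once if the timer is shifted by more than 20 mm or tipped (distance of lab_timer from where it was at the start of the episode above 0.02 m or angle between lab_timer's own z axis and vertical above 0.5 rad).
It fails at once if the beaker is shifted by more than 20 mm or tipped (distance of tip_beaker from where it was at the start of the episode above 0.02 m or angle between tip_beaker's own z axis and vertical above 0.5 rad).
It also fails if it takes over 64 s, if anything falls off the work surface, if the arm or the gripper's body presses on something with over 40 N, if the wrist force passes 120 N, or if a joint passes its speed limit or range.

### The arm

A 6-joint arm with a two-finger parallel gripper is mounted at the origin on a cart in front of the work surface, level with it; the furniture and walls round the work are solid. World frame = base frame: x ahead of the robot, y to its left, z up, the work surface at z = 0. Lengths are in mm, angles in rad, forces in N, time in s.
With the tool pointing down it reaches from about 275 to 750 mm from the base axis. Payload 10.2 kg.
Tool frame: the origin (TCP) lies between the finger pads; the fingertips stand 22 mm ahead of it and the grasp point (between the pads) lies 3 mm ahead of it (ctrl.nose_length is the distance from the TCP to the fingertips, in mm); y points along the fingers, z is the direction in which the jaws open and shut, and the axes are right-handed (so a half turn about y gives the same grasp; the last joint's range is limited). The gripper opens to 85 mm and grips with 20 to 120 N. Pads are 22 mm wide; open, the fingers measure 114 mm over their backs; the gripper's body (76 mm by 85 mm) begins 54 mm behind the grasp point. The pads swing forward as they close: fully open they stand 13 mm farther back than shut.
Start: joints at [-1.454, 0.313, 1.498, -0, 1.331, -0.223], TCP at [174.969, -494.992, 229.394] pointing down, gripper open.
Joint ranges: [-2.94, 2.94], [-0.97, 2.17], [0.19, 2.56], [-1.23, 4.37], [0.02, 3.11], [-2.88, 2.88]. Speed limits (rad/s): [2.39, 2.39, 3.01, 3.14, 3.14, 3.14].

### API

Orientations are given as a unit quaternion [w, x, y, z].
In Python, from rig import ctrl, eyes, models gives the robot as it stands.
- The arm moves only by the shell command python3 -m crank 'ROWS' [FORCE]. ROWS is JSON, a list of rows, each an object with "dp": the shift along the tool's x, y, z in mm, a list of three; "roll": the turn about the tool's y in rad; "gripper": the closure in counts, from 0 (fully open) to 255 (shut). A call has 1 to 10 rows; each row is the pose to reach, as a shift and turn from the pose commanded when the call began, along the tool's axes at that moment; what a row does not reach only later rows make up. A row lasts 1/12 s, in which the tool goes at most 41.7 mm and 7.16 degrees, less where a joint would pass 70% of its speed; a pose out of reach is approached as far as the arm can. A call with a gripper value outside its range is refused whole. The fingers move at their own pace and stop on an object; FORCE is the grip in N (left out, the last holds). Time passes only in rows, so rows that repeat a pose let the fingers close. It gives the time, the measured TCP pose, the force and the opening at its end, in the units of the state.
- ctrl.sense(): the state, without advancing time (a new reading comes with each control period).
- eyes.capture(name): name is "side" or "top"; returns a dict with "color" (400x640x3 uint8, red, green, blue), "fx", "fy", "cx", "cy" (pixels), "R" (3x3) and "t" (3): a world point X has camera coordinates R X + t. Camera axes: x right, y down, z forward; pixel columns grow to the right and rows downward; lengths in mm; the calibration is good to about 2 mm. A picture is of the moment at which its call begins. There is no depth.
- ctrl.finish_job(): hands the job in, once; it reports no verdict.
Trained networks look in a picture, given as the dict that the camera call returned (one of the last four; its "shot" number tells which), for a name from the list of things; names that differ only in an ending like _2 or _b are one class to them, and where a whole thing is asked for, a point or a joint stands for the part that bears it (a point fixed in the world has none). Each returns a list of dicts, best first, with "confidence" (0 to 1); they miss things now and then, are a little off and sometimes report something else, mostly with a low value. They report only what shows in the picture. A call takes as long as a camera call. They do not tell look-alikes from the thing itself.
- models.spot_in(picture, label): "extent" ([centre column, centre row, width, height] in pixels, round what is visible of it).
- models.spot_point(picture, label): "centre" ([column, row] in pixels: a listed point, or the origin of a listed thing).
The state is a dict: "time_s": time; "joints": joint angles; "dq": joint speeds; "tau": joint torques, N m; "eef_pos": TCP position; "ee_rot": TCP orientation; "force": force on the tool from outside, world axes, zero at the start; "wrist_torque": the same for the moment, N m; "grip_width": opening from 0.0 (shut) to 1.0 (fully open).
Only numpy, scipy, OpenCV 4.12 (cv2) and the standard library are available. Lean on these libraries where they do the work, as an engineer would, in place of code of your own. Each camera call takes 0.05 s, during which the arm holds its last target. There are 200 camera calls.

## Working session

There is one attempt and no reset: what is moved stays moved. The work goes in short steps, Python scripts to look and compute and a shell command to move; the robot and the scene stay as the last step left them, time stands still between calls to the robot, and variables do not carry over. Pictures are saved under pics/ and viewed, about 8 in all and at most 12, crops included, and the job is handed in when it is done.

```bash
mkdir -p pics; cat > h.py <<'E'
import numpy as np,cv2
from rig import ctrl,eyes,models
def save(p,name,crop=None,s=1):
    im=cv2.cvtColor(p["color"],cv2.COLOR_RGB2BGR)
    if crop: x0,y0,x1,y1=crop; im=im[y0:y1,x0:x1]
    if s!=1: im=cv2.resize(im,None,fx=s,fy=s,interpolation=cv2.INTER_CUBIC)
    cv2.imwrite("pics/"+name,im)
def proj(p,X):
    c=np.array(p["R"])@np.array(X,float)+np.array(p["t"]); return [p["fx"]*c[0]/c[2]+p["cx"],p["fy"]*c[1]/c[2]+p["cy"]]
def ray(p,uv):
    d=np.array([(uv[0]-p["cx"])/p["fx"],(uv[1]-p["cy"])/p["fy"],1]); R=np.array(p["R"])
    return -R.T@np.array(p["t"]),R.T@d
def atz(p,uv,z):
    o,d=ray(p,uv); return o+d*(z-o[2])/d[2]
def tri(ps,uvs):
    A=np.zeros((3,3));b=np.zeros(3)
    for p,u in zip(ps,uvs):
        o,d=ray(p,u);d/=np.linalg.norm(d);M=np.eye(3)-np.outer(d,d);A+=M;b+=M@o
    return np.linalg.solve(A,b)
E
python3 - <<'E'
from h import *
np.set_printoptions(precision=1,suppress=True)
s=eyes.capture("side");t=eyes.capture("top")
save(s,"s0.png");save(t,"t0.png")
for n,p in(("side",s),("top",t)):
    print(n,"cam",-np.array(p["R"]).T@np.array(p["t"]), "axis",np.array(p["R"])[2])
    for l in "drip_stand rod_tip collar_face rack_hung rack_bench hung_grip bench_grip bottle_pbs lab_timer tip_beaker".split():
        print(l,[(np.array(d["centre"]),round(d["confidence"],2)) for d in models.spot_point(p,l)[:4]])
print(ctrl.sense())
E
```

```text
side cam [-123.5  693.9 1175.5] axis [ 0.5 -0.5 -0.7]
drip_stand [(array([280.7, 242.9]), 0.76), (array([291.1, 236.1]), 0.59)]
rod_tip [(array([297.4, 219.1]), 0.9)]
collar_face [(array([276.7, 193.3]), 0.7)]
rack_hung [(array([291.4, 233.8]), 0.61)]
rack_bench [(array([368.7, 198.1]), 0.77), (array([333., 205.]), 0.7)]
hung_grip [(array([284.8, 211.1]), 0.9), (array([368.5, 200.5]), 0.58)]
bench_grip [(array([370.3, 174.8]), 0.8), (array([329.5, 183.3]), 0.57)]
bottle_pbs [(array([247.7, 289.8]), 0.84), (array([295.7, 218.1]), 0.32)]
lab_timer [(array([221.7, 265.5]), 0.67)]
tip_beaker [(array([361.1, 161.3]), 0.6)]
top cam [ 348.9  -70.1 1534.4] axis [ 0.1  0.  -1. ]
drip_stand [(array([284.6, 184.8]), 0.6)]
rod_tip [(array([270.7, 203.1]), 0.69)]
collar_face [(array([281.4, 168.5]), 0.86)]
rack_hung [(array([274.9, 201.2]), 0.79)]
rack_bench [(array([347.4, 185.9]), 0.73), (array([408.9, 227.8]), 0.66), (array([366.5, 235.1]), 0.59), (array([378.8, 203.9]), 0.51)]
hung_grip [(array([272.7, 193.7]), 0.86), (array([282.1, 167.4]), 0.55)]
bench_grip [(array([421.7, 224. ]), 0.84), (array([372.8, 230. ]), 0.8), (array([382.2, 200.4]), 0.78), (array([347. , 178.3]), 0.68)]
bottle_pbs [(array([224.7, 202.1]), 0.74)]
lab_timer [(array([229.7, 163.6]), 0.62)]
tip_beaker [(array([423.8, 161.6]), 0.82)]
{'time_s': 1.1, 'joints': array([-1.5,  0.3,  1.5, -0. ,  1.3, -0.2]), 'dq': array([ 0., -0., -0.,  0.,  0., -0.]), 'tau': array([  0. , -41.2, -26. ,  -0. ,   0. ,  -0. ]), 'eef_pos': array([ 175. , -495. ,  229.4]), 'ee_rot': array([-0.1,  0.1, -0.7,  0.7]), 'force': array([-0.2,  0.6,  0.1]), 'wrist_torque': array([0., 0., 0.]), 'grip_width': 0.9963768620489264}
```

```bash
python3 - <<'E'
import cv2
for n,c in(("s0",(190,120,450,320)),("t0",(190,110,470,300))):
    im=cv2.imread(f"pics/{n}.png")[c[1]:c[3],c[0]:c[2]]
    cv2.imwrite(f"pics/{n}c.png",cv2.resize(im,None,fx=2.8,fy=2.8,interpolation=cv2.INTER_CUBIC))
E
```

```text
(no output)
```

View pics/s0c.png

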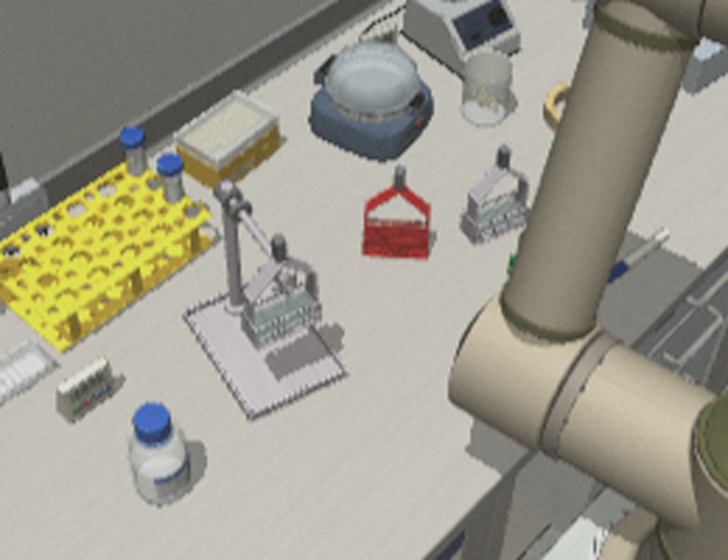

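View pics/t0c.png

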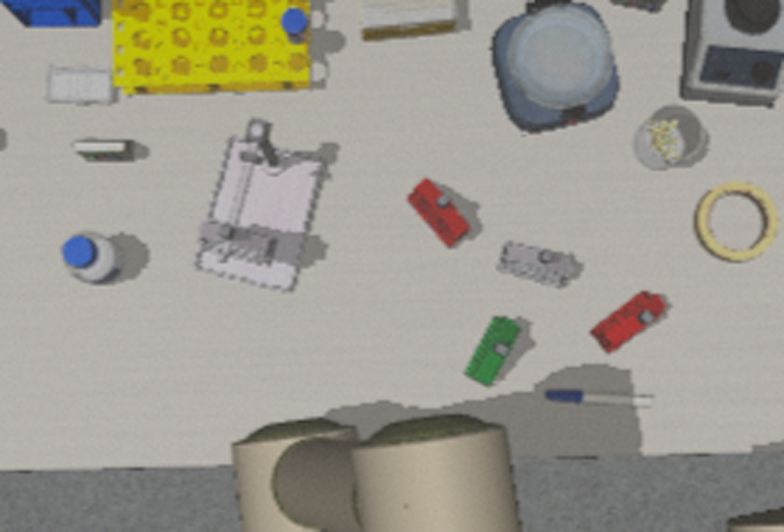

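```bash
python3 - <<'E'
from h import *
np.set_printoptions(precision=1,suppress=True)
s=eyes.capture("side");t=eyes.capture("top")
print(s["fx"],t["fx"])
def both(l,us,ut):
    X=tri([s,t],[us,ut]); print(l,X,"err px",np.array(proj(s,X))-us,np.array(proj(t,X))-ut)
both("tip",[297.4,219.1],[270.7,203.1])
both("collar",[276.7,193.3],[281.4,168.5])
both("hgrip",[284.8,211.1],[272.7,193.7])
both("bgrip",[370.3,174.8],[382.2,200.4])
both("borig",[368.7,198.1],[378.8,203.9])
both("bottle",[247.7,289.8],[224.7,202.1])
both("timer",[221.7,265.5],[229.7,163.6])
both("beaker",[361.1,161.3],[423.8,161.6])
both("red1 grip",[329.5,183.3],[347,178.3])
for u in [(272.9,158.9),(306.4,166.4),(294.6,213.6),(260.4,205.4)]: print("tray",atz(t,u,14))
q=ctrl.sense()["ee_rot"]
from scipy.spatial.transform import Rotation as Ro
print(Ro.from_quat([*q[1:],q[0]]).as_matrix())
for n,p,c,S in(("s1.png",s,(255,165,395,265),4),("t1.png",t,(250,145,410,245),5)): save(p,n,c,S)
E
```

```text
434.573749214093 423.59638710800914
tip [480.7 103.2 208.1] err px [-0.9 -0.2] [0.5 0.7]
collar [594.7  70.7 210.7] err px [1.  0.2] [-0.6 -0.8]
hgrip [519.  102.7 210.3] err px [2.7 0.6] [-1.6 -2. ]
bgrip [ 483.5 -257.5  142.1] err px [-1.5 -0.2] [0.9 1.3]
borig [ 481.2 -261.7   23.8] err px [-2.  -0.3] [1.2 1.8]
bottle [508.7 295.3  16.5] err px [-0.9 -0.2] [0.5 0.6]
timer [655.5 283.2 -11.9] err px [-0.7 -0.2] [0.4 0.5]
beaker [ 640.9 -432.1   -2.8] err px [0. 0.] [-0. -0.]
red1 grip [ 566.7 -143.3  124. ] err px [-0.4 -0.1] [0.2 0.3]
tray [664.9 120.   14. ]
tray [633.2  -2.   14. ]
tray [462.1  44.6  14. ]
tray [495.3 167.8  14. ]
[[-0.9  0.   0.3]
 [-0.3  0.  -0.9]
 [-0.  -1.  -0. ]]
```

View pics/t1.png

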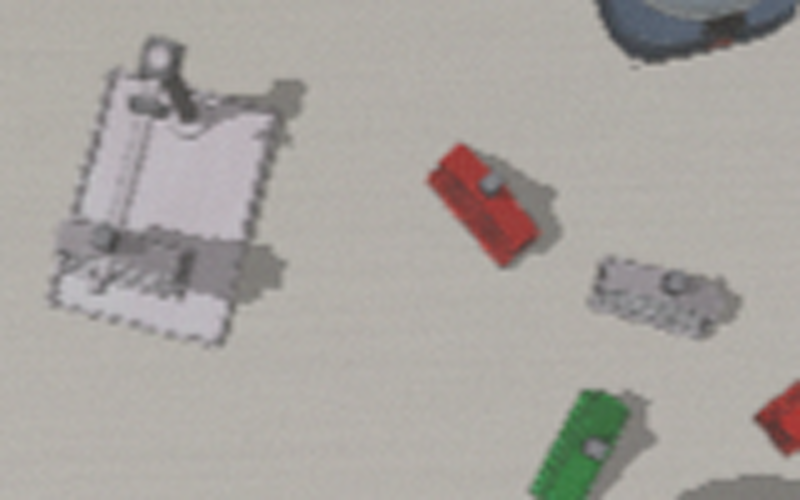

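View pics/s1.png

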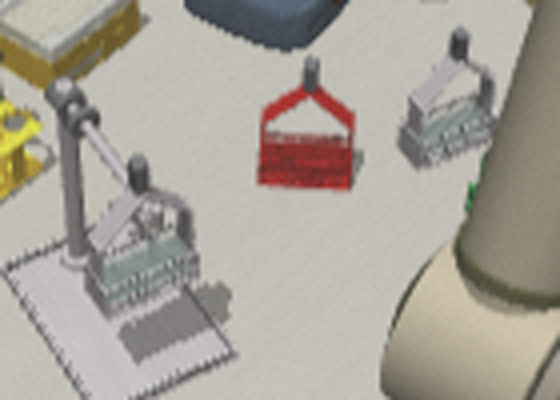

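```bash
cat > fit.py <<'E'
from h import *
from scipy.optimize import least_squares
np.set_printoptions(precision=2,suppress=True)
s=eyes.capture("side");t=eyes.capture("top")
def W(v,P): c,n=np.cos(v[2]),np.sin(v[2]); return [v[0]+c*P[0]-n*P[1],v[1]+n*P[0]+c*P[1],P[2]]
def fit(obs,v0):
    f=lambda v:np.concatenate([np.array(proj(p,W(v,P)))-u for p,P,u in obs])
    r=least_squares(f,v0,loss="soft_l1"); print(r.x,"res",r.fun.reshape(-1,2).tolist() and np.round(f(r.x).reshape(-1,2),1).tolist()); return r.x
st=fit([(t,(90,65,14),(272.4,158.8)),(t,(90,-65,14),(305.8,167.4)),(t,(-90,-65,14),(294.2,213.8)),(t,(-90,65,14),(260.2,205.5)),
 (s,(90,65,14),(256,232.2)),(s,(-90,-65,14),(313.5,253.2)),(s,(-90,65,14),(280,268.2)),
 (s,(-80,0,200),(297.4,219.1)),(t,(-80,0,200),(270.7,203.1)),(s,(35,0,200),(276.7,193.3)),(t,(35,0,200),(281.4,168.5))],[564,83,-.27])
b=fit([(t,(0,0,126),(382.2,200.4)),(t,(0,0,142),(385.2,201)),(s,(0,0,126),(370,175.3)),(s,(0,0,142),(369.8,172.5)),(t,(0,0,0),(378.8,203.9)),
 (t,(18,42,34),(370.6,196.7)),(t,(-18,42,34),(368,206)),(t,(-18,-42,34),(392.5,212.5)),(t,(18,-42,34),(396.5,203)),(s,(0,0,0),(368.7,198.1))],[482,-260,-.25])
for X in range(-70,0,5): 
    print(X,np.array(proj(s,W(st,(X,0,240)))),np.array(proj(s,W(st,(X,0,224)))),np.array(proj(t,W(st,(X,0,240)))),np.array(proj(t,W(st,(X,0,224)))))
E
python3 fit.py
```

```text
[561.71  83.    -0.28] res [[0.2, -0.2], [1.2, -0.3], [0.3, 1.1], [-0.4, 0.6], [-0.6, -1.3], [1.3, -1.7], [0.1, 0.1], [-2.2, 1.2], [0.3, -0.3], [0.3, 3.0], [-1.1, -0.4]]
[ 485.7  -266.09   -0.29] res [[2.8, 1.1], [0.5, 0.0], [-0.6, 1.1], [0.0, 0.6], [1.5, 1.1], [0.7, -0.5], [0.7, -0.1], [-0.7, -0.4], [-2.2, -0.7], [-2.9, 2.9]]
-70 [293.26 209.04] [293.37 212.72] [270.16 198.41] [270.85 198.96]
-65 [292.42 207.95] [292.54 211.63] [270.58 196.85] [271.26 197.42]
-60 [291.58 206.86] [291.71 210.54] [270.99 195.28] [271.67 195.87]
-55 [290.75 205.78] [290.89 209.46] [271.41 193.72] [272.08 194.33]
-50 [289.92 204.71] [290.07 208.39] [271.83 192.16] [272.49 192.79]
-45 [289.1  203.64] [289.25 207.32] [272.24 190.61] [272.91 191.25]
-40 [288.28 202.57] [288.43 206.26] [272.66 189.05] [273.32 189.71]
-35 [287.46 201.51] [287.62 205.2 ] [273.08 187.49] [273.73 188.18]
-30 [286.65 200.46] [286.82 204.14] [273.49 185.94] [274.14 186.64]
-25 [285.84 199.41] [286.02 203.09] [273.91 184.39] [274.55 185.1 ]
-20 [285.03 198.36] [285.22 202.05] [274.32 182.83] [274.96 183.57]
-15 [284.23 197.32] [284.42 201.01] [274.74 181.28] [275.37 182.04]
-10 [283.43 196.28] [283.63 199.97] [275.15 179.73] [275.78 180.51]
-5 [282.64 195.25] [282.84 198.94] [275.57 178.19] [276.19 178.98]
```

```bash
cat > go.py <<'E'
from h import *
import sys
from scipy.spatial.transform import Rotation as Ro
def M():
    q=ctrl.sense()["ee_rot"]; return Ro.from_quat([*q[1:],q[0]]).as_matrix()
S=np.array([561.7,83.0]);YAW=-.28
def stand(x,y=0): c,n=np.cos(YAW),np.sin(YAW); return S+[c*x-n*y,n*x+c*y]
def tostand(p): c,n=np.cos(YAW),np.sin(YAW); d=np.array(p[:2])-S; return [c*d[0]+n*d[1],-n*d[0]+c*d[1],p[2]]
def plan(xyz,yaw=YAW):
    st=ctrl.sense(); A=M(); d=A.T@(np.array(xyz)-st["eef_pos"])
    tz=np.arctan2(A[1,2],A[0,2]); w=yaw-np.pi/2-tz; w=(w+np.pi)%(2*np.pi)-np.pi
    print("dp",np.round(d,1),"roll",round(-w,3),"stand",np.round(tostand(st["eef_pos"]),1),"pos",np.round(st["eef_pos"],1),"F",np.round(st["force"],1),"t",st["time_s"],"grip",round(st["grip_width"],3))
E
python3 -c "
from go import *
plan([*stand(-50),300]);print(M())"
```

```text
dp [-516.6  -70.6 -445.1] roll 0.62 stand [-211.9 -662.4  229.4] pos [ 175.  -495.   229.4] F [ 0.5 -0.3  0. ] t 1.3 grip 1.001
[[-9.42812153e-01  1.26681506e-05  3.33324532e-01]
 [-3.33324532e-01  2.71234704e-05 -9.42812153e-01]
 [-2.09846044e-05 -1.00000000e+00 -2.13497321e-05]]
```

```bash
python3 -m crank '[{"dp":[-30,-70,-30],"roll":0.1},{"dp":[-100,-70,-80],"roll":0.2},{"dp":[-516,-70,-445],"roll":0.62},{"dp":[-516,-70,-445],"roll":0.62},{"dp":[-516,-70,-445],"roll":0.62},{"dp":[-516,-70,-445],"roll":0.62},{"dp":[-516,-70,-445],"roll":0.62},{"dp":[-516,-70,-445],"roll":0.62},{"dp":[-516,-70,-445],"roll":0.62},{"dp":[-516,-70,-445],"roll":0.62}]' 20; python3 -c "
from go import *
plan([*stand(-50),300]);print(ctrl.sense()['joints'])"
```

```text
dp [-516.6  -70.6 -445.1] roll 0.62 stand [-211.9 -662.4  229.4] pos [ 175.  -495.   229.4] F [ 0.5 -0.3  0. ] t 1.3 grip 1.001
[-1.45438104e+00  3.12910482e-01  1.49768456e+00  1.61962075e-05
  1.33102308e+00 -2.23416138e-01]$[0]: bad value
```

```bash
python3 -m crank '[{"dp":[-30,-70,-30],"roll":0.1,"gripper":0},{"dp":[-100,-70,-80],"roll":0.2,"gripper":0},{"dp":[-516,-70,-445],"roll":0.62,"gripper":0},{"dp":[-516,-70,-445],"roll":0.62,"gripper":0},{"dp":[-516,-70,-445],"roll":0.62,"gripper":0},{"dp":[-516,-70,-445],"roll":0.62,"gripper":0},{"dp":[-516,-70,-445],"roll":0.62,"gripper":0},{"dp":[-516,-70,-445],"roll":0.62,"gripper":0},{"dp":[-516,-70,-445],"roll":0.62,"gripper":0},{"dp":[-516,-70,-445],"roll":0.62,"gripper":0}]' 20; python3 -c "
from go import *
plan([*stand(-50),300]);print(ctrl.sense()['joints'])"
```

```text
time_s: 2.13
eef_pos: [368.4, -156.6, 289.6]
ee_rot: [0.099, -0.099, -0.7, 0.7]
force: [0.7, -0.6, 0.4]
grip_width: 0.998
dp [ -69.4  -10.5 -283.7] roll -0.001 stand [-119.5 -283.7  289.6] pos [ 368.4 -156.6  289.6] F [ 0.7 -0.6  0.4] t 2.1333 grip 0.998
[-6.96654016e-01 -1.25694975e-02  1.72155264e+00  2.55556117e-06
  1.43169627e+00  1.15474589e+00]
```

```bash
python3 -m crank '[{"dp":[-69,-10,-283],"roll":0,"gripper":0},{"dp":[-69,-10,-283],"roll":0,"gripper":0},{"dp":[-69,-10,-283],"roll":0,"gripper":0},{"dp":[-69,-10,-283],"roll":0,"gripper":0},{"dp":[-69,-10,-283],"roll":0,"gripper":0},{"dp":[-69,-10,-283],"roll":0,"gripper":0},{"dp":[-69,-10,-283],"roll":0,"gripper":0},{"dp":[-69,-10,-283],"roll":0,"gripper":0},{"dp":[-69,-10,-283],"roll":0,"gripper":0},{"dp":[-69,-10,-283],"roll":0,"gripper":0}]'; python3 - <<'E'
from go import *
s=eyes.capture("side");t=eyes.capture("top")
plan([*stand(-50),233])
for p in (s,t): print([(d["centre"],d["confidence"]) for d in models.spot_point(p,"hung_grip")[:2]])
a=cv2.resize(s["color"][160:260,240:340],None,fx=4,fy=4,interpolation=cv2.INTER_CUBIC)
b=cv2.resize(t["color"][130:230,220:320],None,fx=4,fy=4,interpolation=cv2.INTER_CUBIC)
cv2.imwrite("pics/m2.png",np.hstack([a,b])[:,:,::-1])
E
```

```text
time_s: 2.97
eef_pos: [512.3, 94.1, 299.0]
ee_rot: [0.099, -0.099, -0.7, 0.7]
force: [-0.4, 0.2, -0.2]
grip_width: 0.999
dp [-0.4 66.4 -3.8] roll -0.002 stand [-50.4  -3.8 299.4] pos [512.2  93.3 299.4] F [0.2 0.2 0.6] t 3.0667 grip 1.002
[([288.7, 209.9], 0.94)]
[([273.5, 190.6], 0.57)]
```

View pics/m2.png

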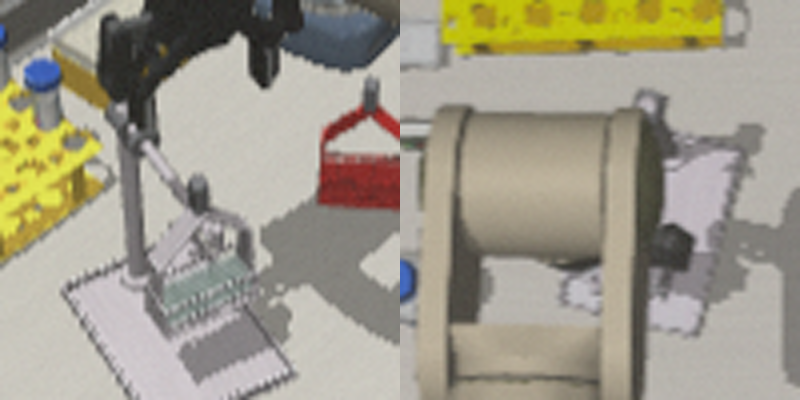

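```bash
python3 -m crank '[{"dp":[0,32,-4],"roll":0,"gripper":0},{"dp":[0,64,-4],"roll":0,"gripper":0},{"dp":[0,64,-4],"roll":0,"gripper":100},{"dp":[0,64,-4],"roll":0,"gripper":160},{"dp":[0,64,-4],"roll":0,"gripper":190},{"dp":[0,64,-4],"roll":0,"gripper":200},{"dp":[0,64,-4],"roll":0,"gripper":210},{"dp":[0,64,-4],"roll":0,"gripper":215},{"dp":[0,64,-4],"roll":0,"gripper":220},{"dp":[0,64,-4],"roll":0,"gripper":225}]' 20; python3 -c "
from go import *
plan([*stand(-50),235])"
```

```text
time_s: 4.0
eef_pos: [514.0, 98.2, 236.1]
ee_rot: [-0.098, 0.099, 0.7, -0.7]
force: [0.2, 0.2, 5.4]
grip_width: 0.124
dp [-0.1  1.1  1.5] roll -0.0 stand [-50.1   1.5 236.1] pos [514.   98.2 236.1] F [0.2 0.2 5.4] t 4.0 grip 0.124
```

```bash
python3 -m crank '[{"dp":[0,0,0],"roll":0,"gripper":255},{"dp":[0,0,0],"roll":0,"gripper":255},{"dp":[-3,0,0],"roll":0,"gripper":255},{"dp":[-8,0,0],"roll":0,"gripper":255},{"dp":[-14,0,0],"roll":0,"gripper":255},{"dp":[-20,0,0],"roll":0,"gripper":255},{"dp":[-25,0,0],"roll":0,"gripper":255},{"dp":[-29,0,0],"roll":0,"gripper":255},{"dp":[-30,0,0],"roll":0,"gripper":255},{"dp":[-30,0,0],"roll":0,"gripper":255}]' 20; python3 -c "
from go import *
plan([*stand(25),235])
s=eyes.capture('side');save(s,'s3.png',(240,160,340,260),5)
print([(d['centre'],d['confidence']) for d in models.spot_point(s,'hung_grip')[:2]],proj(s,[*stand(-20),224]))"
```

```text
time_s: 4.83
eef_pos: [542.4, 90.0, 235.8]
ee_rot: [-0.099, 0.099, 0.7, -0.7]
force: [-1.8, 0.8, 5.8]
grip_width: 0.121
dp [-45.5   0.8   1.4] roll -0.0 stand [-20.5   1.4 235.8] pos [542.4  90.  235.8] F [-1.8  0.8  5.8] t 4.8333 grip 0.121
[([283.7, 206.0], 0.58)] [np.float64(285.1905493971368), np.float64(202.05905335376337)]
```

View pics/s3.png

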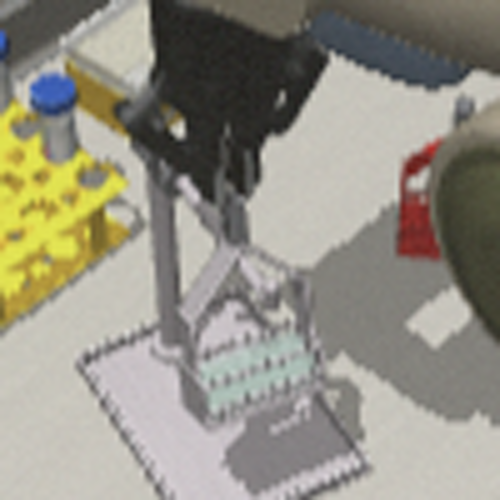

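```bash
python3 -m crank '[{"dp":[-4,0,0],"roll":0,"gripper":255},{"dp":[-9,0,0],"roll":0,"gripper":255},{"dp":[-15,0,0],"roll":0,"gripper":255},{"dp":[-21,0,0],"roll":0,"gripper":255},{"dp":[-26,0,0],"roll":0,"gripper":255},{"dp":[-31,0,0],"roll":0,"gripper":255},{"dp":[-35,0,0],"roll":0,"gripper":255},{"dp":[-37,0,0],"roll":0,"gripper":255},{"dp":[-38,0,0],"roll":0,"gripper":255},{"dp":[-38,0,0],"roll":0,"gripper":255}]'; python3 -c "
from go import *
plan([*stand(25),235])"
```

```text
time_s: 5.77
eef_pos: [578.7, 79.5, 235.7]
ee_rot: [-0.099, 0.098, 0.7, -0.7]
force: [-3.8, 0.2, 5.9]
grip_width: 0.124
dp [-7.7  0.7  1.4] roll -0.0 stand [ 17.3   1.4 235.7] pos [578.7  79.5 235.7] F [-3.8  0.2  5.9] t 5.7667 grip 0.124
```

```bash
python3 -m crank '[{"dp":[-1,0,0],"roll":0,"gripper":255},{"dp":[-2,0,0],"roll":0,"gripper":255},{"dp":[-3,0,0],"roll":0,"gripper":255},{"dp":[-4,0,0],"roll":0,"gripper":255},{"dp":[-4,0,0],"roll":0,"gripper":255}]'; python3 -c "
from go import *
plan([*stand(25),235])"; python3 -m crank '[{"dp":[-1,0,0],"roll":0,"gripper":255},{"dp":[-2,0,0],"roll":0,"gripper":255},{"dp":[-3,0,0],"roll":0,"gripper":255},{"dp":[-3,0,0],"roll":0,"gripper":255}]'; python3 -c "
from go import *
plan([*stand(25),235])"
```

```text
time_s: 6.18
eef_pos: [582.5, 78.5, 235.8]
ee_rot: [-0.099, 0.098, 0.7, -0.7]
force: [-2.2, 0.2, 6.4]
grip_width: 0.124
dp [-3.7  0.8  1.4] roll -0.0 stand [ 21.3   1.4 235.8] pos [582.5  78.5 235.8] F [-2.2  0.2  6.4] t 6.1833 grip 0.124
time_s: 6.52
eef_pos: [585.4, 77.7, 235.8]
ee_rot: [-0.099, 0.098, 0.7, -0.7]
force: [-2.8, 0.6, 6.3]
grip_width: 0.127
dp [-0.7  0.8  1.4] roll -0.0 stand [ 24.3   1.4 235.8] pos [585.4  77.7 235.8] F [-2.8  0.6  6.3] t 6.5167 grip 0.127
```

```bash
python3 -m crank '[{"dp":[-1,0,0],"roll":0,"gripper":255},{"dp":[-2,0,0],"roll":0,"gripper":255},{"dp":[-2,0,0],"roll":0,"gripper":255}]'; python3 -c "
from go import *
plan([*stand(25),235])"; python3 -m crank '[{"dp":[-1,0,0],"roll":0,"gripper":255},{"dp":[-2,0,0],"roll":0,"gripper":255},{"dp":[-2,0,0],"roll":0,"gripper":255}]'; python3 -c "
from go import *
plan([*stand(25),235])"
```

```text
time_s: 6.77
eef_pos: [587.3, 77.1, 235.7]
ee_rot: [-0.099, 0.098, 0.7, -0.7]
force: [-3.3, 0.6, 6.2]
grip_width: 0.127
dp [1.3 0.7 1.4] roll -0.0 stand [ 26.3   1.4 235.7] pos [587.3  77.1 235.7] F [-3.3  0.6  6.2] t 6.7667 grip 0.127
time_s: 7.02
eef_pos: [589.3, 76.5, 235.8]
ee_rot: [-0.099, 0.098, 0.7, -0.7]
force: [-2.6, 0.7, 5.9]
grip_width: 0.123
dp [3.3 0.8 1.4] roll -0.0 stand [ 28.3   1.4 235.8] pos [589.3  76.5 235.8] F [-2.6  0.7  5.9] t 7.0167 grip 0.123
```

```bash
python3 -m crank '[{"dp":[-1,0,0],"roll":0,"gripper":255},{"dp":[-2,0,0],"roll":0,"gripper":255},{"dp":[-2,0,0],"roll":0,"gripper":255}]'; python3 -m crank '[{"dp":[-1,0,0],"roll":0,"gripper":255},{"dp":[-2,0,0],"roll":0,"gripper":255},{"dp":[-2,0,0],"roll":0,"gripper":255}]'; python3 -c "
from go import *
plan([*stand(25),235])
s=eyes.capture('side');save(s,'s4.png',(240,160,340,260),5)
for l in ['hung_grip','rack_hung','collar_face']: print([(d['centre'],d['confidence']) for d in models.spot_point(s,l)[:2]])
print(proj(s,[*stand(25),224]))"
```

```text
time_s: 7.27
eef_pos: [591.2, 76.0, 235.8]
ee_rot: [-0.099, 0.098, 0.7, -0.7]
force: [-3.0, -0.1, 5.9]
grip_width: 0.129
time_s: 7.52
eef_pos: [593.1, 75.4, 235.8]
ee_rot: [-0.099, 0.098, 0.7, -0.7]
force: [-2.6, 0.3, 6.1]
grip_width: 0.124
dp [7.3 0.8 1.4] roll -0.0 stand [ 32.3   1.4 235.8] pos [593.1  75.4 235.8] F [-2.6  0.3  6.1] t 7.5167 grip 0.124
[([276.9, 191.5], 0.72)]
[([282.6, 226.0], 0.77)]
[([274.4, 193.6], 0.65)]
[np.float64(278.2143212770706), np.float64(192.8334918389094)]
```

View pics/s4.png

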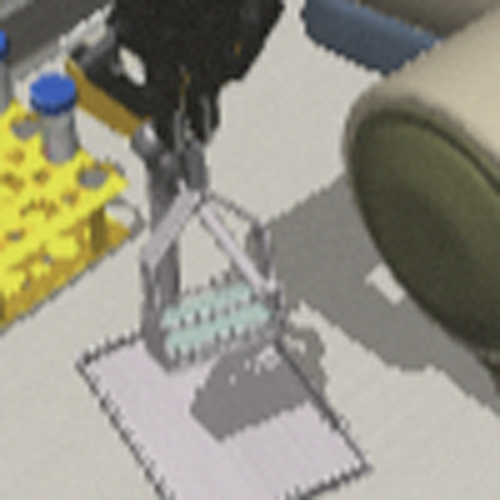

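```bash
python3 -m crank '[{"dp":[-1,0,0],"roll":0,"gripper":255},{"dp":[-2,0,0],"roll":0,"gripper":255},{"dp":[-2,0,0],"roll":0,"gripper":255}]'|grep -E "eef|force"; python3 -m crank '[{"dp":[-1,0,0],"roll":0,"gripper":255},{"dp":[-2,0,0],"roll":0,"gripper":255},{"dp":[-2,0,0],"roll":0,"gripper":255}]'|grep -E "eef|force"
```

```text
eef_pos: [595.0, 74.9, 235.8]
force: [-3.0, 1.1, 6.0]
eef_pos: [597.0, 74.3, 235.8]
force: [-2.0, 0.7, 5.3]
```

```bash
python3 - <<'E'
from go import *
s=eyes.capture('side')
f=lambda x,z:np.round(proj(s,[*stand(x),z]),1)
print("posttop",f(70,215),"collar",f(35,200),f(45,200),"apex@25",f(25,208),"basket",f(25,98),f(25,140),"tip",f(-80,200),f(-80,219))
for x in (25,30,35): print(x,f(x,98),[np.round(proj(s,[*stand(x-18,y),98]),1) for y in(42,-42)])
a=cv2.cvtColor(s["color"],cv2.COLOR_RGB2BGR)[160:260,240:340]
b=cv2.imread("pics/s0.png")[160:260,240:340]
cv2.imwrite("pics/m5.png",cv2.resize(np.hstack([a[:90,10:80],b[:90,10:80]]),None,fx=5.7,fy=5.7,interpolation=cv2.INTER_CUBIC))
E
```

```text
posttop [271.7 186. ] collar [277.1 196.3] [275.6 194.3] apex@25 [278.5 196.5] basket [280.  219.8] [279.4 211.2] tip [295.1 220.3] [295.  216.1]
25 [280.  219.8] [array([271. , 228.5]), array([293.9, 218.5])]
30 [279.3 218.8] [array([270.3, 227.5]), array([293.1, 217.5])]
35 [278.6 217.9] [array([269.6, 226.4]), array([292.4, 216.6])]
```

View pics/m5.png

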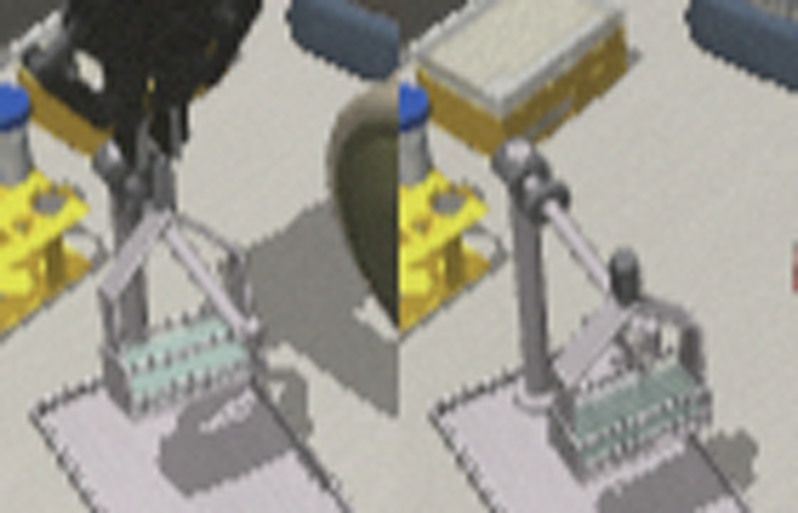

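```bash
python3 -m crank '[{"dp":[0,0,0],"roll":0,"gripper":200},{"dp":[0,0,0],"roll":0,"gripper":150},{"dp":[0,0,0],"roll":0,"gripper":100},{"dp":[0,0,0],"roll":0,"gripper":50},{"dp":[0,0,0],"roll":0,"gripper":0},{"dp":[0,0,0],"roll":0,"gripper":0},{"dp":[0,-30,0],"roll":0,"gripper":0},{"dp":[0,-60,0],"roll":0,"gripper":0},{"dp":[40,-90,0],"roll":0,"gripper":0},{"dp":[60,-100,0],"roll":0,"gripper":0}]'; python3 - <<'E'
from go import *
s=eyes.capture('side')
for l in ['hung_grip','rack_hung','collar_face']: print([(d['centre'],d['confidence']) for d in models.spot_point(s,l)[:2]])
f=lambda x,z:np.round(proj(s,[*stand(x),z]),1)
for x in (10,15,20,25,30): print(x,f(x,240),f(x,224),f(x,98))
save(s,"s6.png",(250,160,330,250),6)
E
```

```text
time_s: 9.1
eef_pos: [539.2, 90.8, 337.3]
ee_rot: [-0.098, 0.1, 0.7, -0.7]
force: [0.6, 0.9, 0.5]
grip_width: 1.002
[([280.0, 193.0], 0.84)]
[([280.8, 221.8], 0.79)]
[([276.8, 195.0], 0.86)]
10 [280.3 192.2] [280.5 195.9] [282.1 222.8]
15 [279.5 191.2] [279.7 194.9] [281.4 221.8]
20 [278.7 190.1] [279.  193.8] [280.7 220.8]
25 [278.  189.1] [278.2 192.8] [280.  219.8]
30 [277.2 188.1] [277.5 191.8] [279.3 218.8]
```

View pics/s6.png

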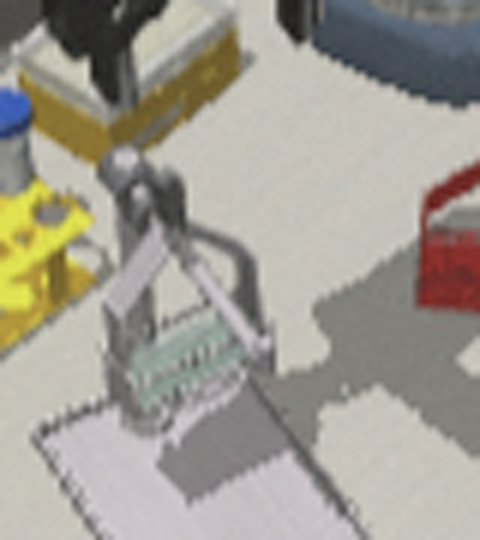

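```bash
python3 -m crank '[{"dp":[0,20,0],"roll":0,"gripper":255},{"dp":[0,50,0],"roll":0,"gripper":255},{"dp":[0,80,0],"roll":0,"gripper":255},{"dp":[0,80,0],"roll":0,"gripper":255},{"dp":[0,80,0],"roll":0,"gripper":255},{"dp":[0,95,0],"roll":0,"gripper":255},{"dp":[0,102,0],"roll":0,"gripper":255},{"dp":[-10,102,0],"roll":0,"gripper":255},{"dp":[-18,102,0],"roll":0,"gripper":255},{"dp":[-20,102,0],"roll":0,"gripper":255}]'; python3 -c "
from go import *
plan([*stand(7),235])"
```

```text
time_s: 10.13
eef_pos: [560.2, 84.7, 234.1]
ee_rot: [-0.098, 0.1, 0.7, -0.7]
force: [-0.6, -0.4, 0.1]
grip_width: 0.001
dp [-8.9 -0.9  1.2] roll -0.001 stand [ -1.9   1.2 234.1] pos [560.2  84.7 234.1] F [-0.6 -0.4  0.1] t 10.1333 grip 0.001
```

```bash
for i in 1 2 ; do python3 -m crank '[{"dp":[-1,0,0],"roll":0,"gripper":255},{"dp":[-2,0,0],"roll":0,"gripper":255},{"dp":[-2,0,0],"roll":0,"gripper":255}]'|grep -E "eef|force"; done;  python3 -m crank '[{"dp":[-1,0,0],"roll":0,"gripper":255},{"dp":[-2,0,0],"roll":0,"gripper":255},{"dp":[-2,0,0],"roll":0,"gripper":255}]'|grep -E "eef|force"
```

```text
eef_pos: [560.8, 84.7, 233.5]
force: [-0.5, 0.7, 0.5]
eef_pos: [562.7, 84.1, 233.3]
force: [-0.6, 0.1, 0.0]
eef_pos: [564.6, 83.5, 233.2]
force: [0.1, -0.7, 0.1]
```

```bash
python3 -m crank '[{"dp":[-1,0,0],"roll":0,"gripper":255},{"dp":[-2,0,0],"roll":0,"gripper":255},{"dp":[-2,0,0],"roll":0,"gripper":255}]'|grep -E "eef|force"
```

```text
eef_pos: [566.6, 83.0, 233.2]
force: [-1.4, 0.6, 0.3]
```

```bash
python3 -m crank '[{"dp":[-1,0,0],"roll":0,"gripper":255},{"dp":[-2,0,0],"roll":0,"gripper":255},{"dp":[-2,0,0],"roll":0,"gripper":255}]'|grep -E "eef|force"
```

```text
eef_pos: [568.5, 82.4, 233.2]
force: [-0.7, 0.3, 0.1]
```

```bash
python3 -m crank '[{"dp":[-1,0,0],"roll":0,"gripper":255},{"dp":[-2,0,0],"roll":0,"gripper":255},{"dp":[-2,0,0],"roll":0,"gripper":255}]'|grep -E "eef|force"
```

```text
eef_pos: [570.5, 81.9, 233.2]
force: [-0.8, 1.6, 0.2]
```

```bash
python3 - <<'E'
from go import *
s=eyes.capture('side')
for l in ['hung_grip','rack_hung','collar_face']: print([(d['centre'],d['confidence']) for d in models.spot_point(s,l)[:2]])
save(s,"s7.png",(255,165,315,245),7)
E
```

```text
[]
[([284.8, 224.3], 0.98)]
[([276.9, 197.0], 0.88)]
```

View pics/s7.png

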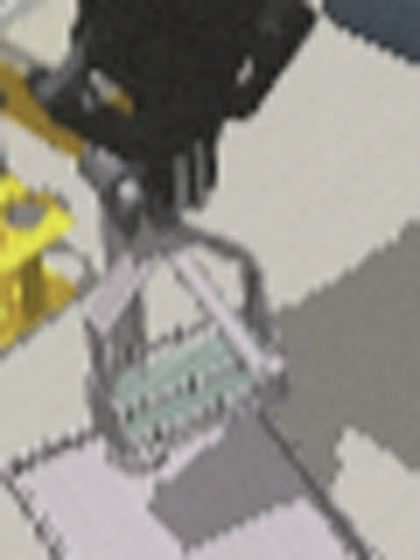

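```bash
python3 -m crank '[{"dp":[-1,0,0],"roll":0,"gripper":255},{"dp":[-2,0,0],"roll":0,"gripper":255},{"dp":[-2,0,0],"roll":0,"gripper":255}]'|grep -E "eef|force"
```

```text
eef_pos: [572.4, 81.3, 233.3]
force: [-1.9, 0.4, 1.8]
```

```bash
python3 -m crank '[{"dp":[-1,0,0],"roll":0,"gripper":255},{"dp":[-2,0,0],"roll":0,"gripper":255},{"dp":[-2,0,0],"roll":0,"gripper":255}]'|grep -E "eef|force"
```

```text
eef_pos: [574.3, 80.8, 233.2]
force: [-0.9, 0.3, 1.8]
```

```bash
python3 -m crank '[{"dp":[-1,0,0],"roll":0,"gripper":255},{"dp":[-2,0,0],"roll":0,"gripper":255},{"dp":[-2,0,0],"roll":0,"gripper":255}]'|grep -E "eef|force"
```

```text
eef_pos: [576.3, 80.2, 233.3]
force: [-1.7, 0.7, 1.2]
```

```bash
python3 - <<'E'
from go import *
s=eyes.capture('side')
save(s,"s8.png",(255,165,315,245),7)
for l in ['rack_hung']: print([(d['centre'],d['confidence']) for d in models.spot_point(s,l)[:2]],[(d['extent'],d['confidence']) for d in models.spot_in(s,l)[:2]])
a=cv2.imread("pics/s7.png");b=cv2.imread("pics/s8.png")
ga,gb=[cv2.resize(cv2.cvtColor(i,cv2.COLOR_BGR2GRAY),(60,80),interpolation=cv2.INTER_AREA).astype(np.float32) for i in(a,b)]
# basket region shift via template match (subpixel by upscaling)
A=cv2.resize(ga,None,fx=8,fy=8,interpolation=cv2.INTER_CUBIC);B=cv2.resize(gb,None,fx=8,fy=8,interpolation=cv2.INTER_CUBIC)
for n,(x0,y0,x1,y1) in {"slides":(16,48,36,61),"rightleg":(34,38,42,55),"leftleg":(11,36,20,48)}.items():
    T=A[y0*8:y1*8,x0*8:x1*8];r=cv2.matchTemplate(B,T,cv2.TM_CCOEFF_NORMED);_,v,_,m=cv2.minMaxLoc(r);print(n,(m[0]/8-x0,m[1]/8-y0),round(v,3))
f=lambda x,z:np.array(proj(s,[*stand(x),z]))
print("px for 5mm:",f(30,130)-f(25,130))
E
```

```text
[([284.4, 224.1], 0.81)] [([281.6, 214.1, 27.5, 37.3], 0.8)]
slides (0.625, 1.125) 0.721
rightleg (0.5, -0.25) 0.847
leftleg (0.0, 0.0) 0.943
px for 5mm: [-0.72444371 -0.99718703]
```

```bash
python3 -m crank '[{"dp":[3,0,0],"roll":0,"gripper":255},{"dp":[8,0,0],"roll":0,"gripper":255},{"dp":[25,0,0],"roll":0,"gripper":255},{"dp":[35,-30,0],"roll":0,"gripper":255},{"dp":[40,-65,30],"roll":0,"gripper":200},{"dp":[40,-65,70],"roll":0,"gripper":0},{"dp":[40,-65,110],"roll":0,"gripper":0},{"dp":[40,-65,150],"roll":0,"gripper":0},{"dp":[40,-65,190],"roll":0,"gripper":0},{"dp":[40,-65,230],"roll":0,"gripper":0}]'|grep -E "eef|force"; python3 - <<'E'
from go import *
plan([485.7,-266.1,220],-.285)
s=eyes.capture('side');t=eyes.capture("top")
for p,n in((s,"side"),(t,"top")):
  for l in ['hung_grip','rack_hung','collar_face','rod_tip']: print(n,l,[(np.round(d['centre'],1),d['confidence']) for d in models.spot_point(p,l)[:2]])
def tri2(l):
  return tri([s,t],[models.spot_point(p,l)[0]['centre'] for p in(s,t)])
for l in['hung_grip','collar_face','rod_tip']:
  try: print(l,np.round(tostand(tri2(l)),1))
  except Exception as e: print(e)
a=cv2.resize(s["color"][165:245,255:315],None,fx=6,fy=6,interpolation=cv2.INTER_CUBIC)
b=cv2.resize(t["color"][140:220,245:305],None,fx=6,fy=6,interpolation=cv2.INTER_CUBIC)
cv2.imwrite("pics/m9.png",np.hstack([a,b])[:,:,::-1])
E
```

```text
eef_pos: [472.8, -131.1, 298.3]
force: [1.1, 0.1, 0.7]
dp [-49.6  78.3 126.2] roll 0.005 stand [ -26.2 -230.3  298.3] pos [ 472.8 -131.1  298.3] F [1.1 0.1 0.7] t 13.5667 grip 0.844
side hung_grip [(array([277.4, 192.7]), 0.9)]
side rack_hung [(array([295.7, 220.1]), 0.7), (array([279.2, 219.5]), 0.57)]
side collar_face [(array([276.7, 198.3]), 0.64)]
side rod_tip [(array([297.7, 217.3]), 0.95)]
top hung_grip [(array([278.5, 169.6]), 0.57)]
top rack_hung [(array([281.7, 176.2]), 0.88), (array([228.5, 167.3]), 0.55)]
top collar_face [(array([278.8, 167.1]), 0.73)]
top rod_tip [(array([266.8, 203.8]), 0.79)]
hung_grip [ 26.1   1.3 224.1]
collar_face [ 36.2   4.3 193. ]
rod_tip [-91.4   3.  228.3]
```

View pics/m9.png

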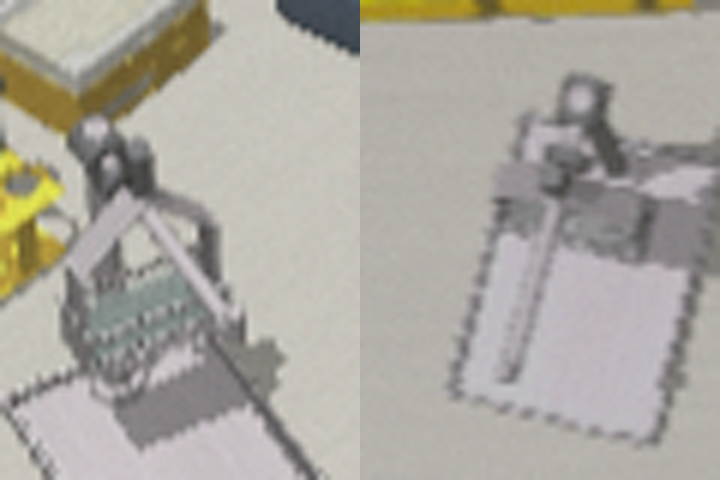

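```bash
python3 -m crank '[{"dp":[-15,0,40],"roll":0,"gripper":0},{"dp":[-31,0,80],"roll":0,"gripper":0},{"dp":[-49,20,126],"roll":0,"gripper":0},{"dp":[-49,50,126],"roll":0,"gripper":0},{"dp":[-49,78,126],"roll":0,"gripper":0},{"dp":[-49,78,126],"roll":0,"gripper":0}]'|grep -E "eef|force"; python3 - <<'E'
from go import *
s=eyes.capture('side');t=eyes.capture("top")
plan([485.7,-266.1,131],-.285)
for p,n in((s,"side"),(t,"top")):
  print(n,[(np.round(d['centre'],1),d['confidence']) for d in models.spot_point(p,"bench_grip")[:4]],np.round(proj(p,[485.7,-266,126]),1),"tips",np.round(proj(p,ctrl.sense()["eef_pos"]-[0,0,10]),1))
a=cv2.resize(s["color"][140:220,330:410],None,fx=5,fy=5,interpolation=cv2.INTER_CUBIC)
b=cv2.resize(t["color"][160:240,345:425],None,fx=5,fy=5,interpolation=cv2.INTER_CUBIC)
cv2.imwrite("pics/m10.png",np.hstack([a,b])[:,:,::-1])
E
```

```text
eef_pos: [484.4, -263.8, 214.6]
force: [-0.4, 0.8, -0.7]
dp [ 0.  89.8  2.1] roll 0.005 stand [  23.5 -354.5  220.8] pos [ 486.3 -264.2  220.8] F [-0.2 -0.2  1.4] t 14.9667 grip 0.999
side [(array([405.5, 172. ]), 0.9), (array([329.1, 185.4]), 0.86)] [369.3 176.4] tips [371.4 158. ]
top [(array([382.4, 199.8]), 0.54), (array([347.1, 177.9]), 0.53), (array([420. , 220.9]), 0.47)] [385.  201.5] tips [388.2 198.3]
```

View pics/m10.png

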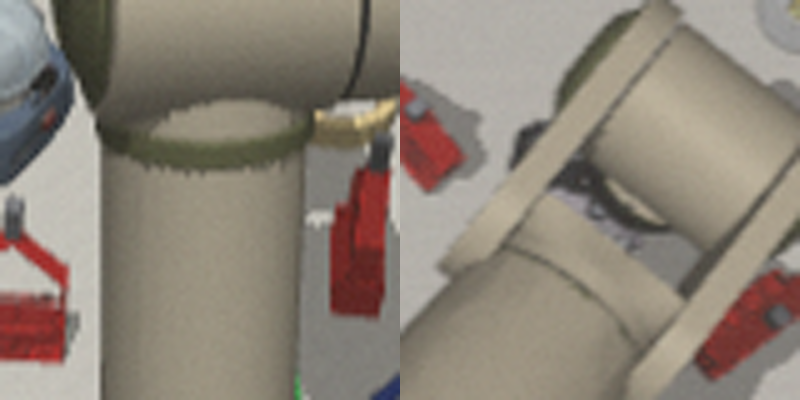

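```bash
python3 -m crank '[{"dp":[0,35,1],"roll":0,"gripper":0},{"dp":[0,70,1],"roll":0,"gripper":0},{"dp":[0,89,1],"roll":0,"gripper":0},{"dp":[0,89,1],"roll":0,"gripper":0},{"dp":[0,89,1],"roll":0,"gripper":100},{"dp":[0,89,1],"roll":0,"gripper":160},{"dp":[0,89,1],"roll":0,"gripper":200},{"dp":[0,89,1],"roll":0,"gripper":255},{"dp":[0,89,1],"roll":0,"gripper":255},{"dp":[0,89,1],"roll":0,"gripper":255}]' 60; python3 -c "
from go import *
plan([485.7,-266.1,131],-.285)"
```

```text
time_s: 15.9
eef_pos: [486.2, -265.4, 131.8]
ee_rot: [0.098, -0.099, -0.7, 0.7]
force: [0.3, 1.3, -0.2]
grip_width: 0.144
dp [0.3 0.8 0.8] roll 0.005 stand [  23.7 -355.7  131.8] pos [ 486.2 -265.4  131.8] F [ 0.3  1.3 -0.2] t 15.9 grip 0.144
```

```bash
python3 -m crank '[{"dp":[0,-15,0],"roll":0,"gripper":255},{"dp":[0,-40,0],"roll":0,"gripper":255},{"dp":[0,-70,0],"roll":0,"gripper":255},{"dp":[0,-100,0],"roll":0,"gripper":255},{"dp":[0,-130,0],"roll":0,"gripper":255},{"dp":[0,-155,0],"roll":0,"gripper":255},{"dp":[0,-165,0],"roll":0,"gripper":255},{"dp":[0,-165,0],"roll":0,"gripper":255},{"dp":[0,-165,0],"roll":0,"gripper":255}]' 60; python3 -c "
from go import *
plan([*stand(-130,1.4),297])"
```

```text
time_s: 16.65
eef_pos: [485.8, -265.2, 294.9]
ee_rot: [-0.099, 0.098, 0.7, -0.7]
force: [0.4, 0.2, -2.6]
grip_width: 0.113
dp [ 153.3   -1.6 -357. ] roll -0.0 stand [  23.3 -355.6  294.9] pos [ 485.8 -265.2  294.9] F [ 0.4  0.2 -2.6] t 16.65 grip 0.113
```

```bash
python3 -m crank '[{"dp":[10,0,-10],"roll":0,"gripper":255},{"dp":[25,0,-30],"roll":0,"gripper":255},{"dp":[45,0,-60],"roll":0,"gripper":255},{"dp":[65,0,-90],"roll":0,"gripper":255},{"dp":[85,0,-120],"roll":0,"gripper":255},{"dp":[105,0,-150],"roll":0,"gripper":255},{"dp":[125,0,-180],"roll":0,"gripper":255},{"dp":[140,0,-210],"roll":0,"gripper":255},{"dp":[150,0,-240],"roll":0,"gripper":255},{"dp":[153,0,-260],"roll":0,"gripper":255}]' 60; python3 -m crank '[{"dp":[0,0,-25],"roll":0,"gripper":255},{"dp":[0,0,-50],"roll":0,"gripper":255},{"dp":[0,0,-75],"roll":0,"gripper":255},{"dp":[0,0,-90],"roll":0,"gripper":255},{"dp":[0,0,-97],"roll":0,"gripper":255},{"dp":[0,0,-97],"roll":0,"gripper":255},{"dp":[0,0,-97],"roll":0,"gripper":255}]' 60; python3 - <<'E'
from go import *
s=eyes.capture('side');t=eyes.capture("top")
plan([*stand(-130,1.4),297])
for p,n in((s,"side"),(t,"top")):
  print(n,[(np.round(d['centre'],1),d['confidence']) for d in models.spot_point(p,"rack_bench")[:4]],"pred origin",np.round(proj(p,ctrl.sense()["eef_pos"]-[0,0,131]),1))
print("rod_tip",[(np.round(d['centre'],1),d['confidence']) for d in models.spot_point(s,"rod_tip")[:4]])
a=cv2.resize(s["color"][165:265,255:355],None,fx=4,fy=4,interpolation=cv2.INTER_CUBIC)
b=cv2.resize(t["color"][145:245,230:330],None,fx=4,fy=4,interpolation=cv2.INTER_CUBIC)
cv2.imwrite("pics/m11.png",np.hstack([a,b])[:,:,::-1])
E
```

```text
time_s: 17.48
eef_pos: [409.3, 29.4, 294.5]
ee_rot: [-0.099, 0.097, 0.701, -0.7]
force: [1.2, -0.4, -1.1]
grip_width: 0.114
time_s: 18.07
eef_pos: [437.3, 119.6, 295.2]
ee_rot: [0.099, -0.098, -0.7, 0.7]
force: [-1.1, -0.5, -1.6]
grip_width: 0.11
dp [ 0.6 -1.2 -0.9] roll -0.001 stand [-129.4    0.5  295.8] pos [437.5 119.2 295.8] F [ 0.8 -0.1 -1.3] t 18.1667 grip 0.117
side [(array([305. , 239.8]), 0.79), (array([382.2, 225.6]), 0.72), (array([331.2, 207.3]), 0.67), (array([221.1, 267.9]), 0.57)] pred origin [303.3 239.1]
top [(array([413.7, 222.8]), 0.79), (array([348.7, 184.1]), 0.7), (array([365.2, 236.6]), 0.64), (array([267.8, 219.3]), 0.44)] pred origin [268.2 218.4]
rod_tip [(array([297.2, 216.9]), 0.6), (array([272.6, 197.2]), 0.43)]
```

```bash
python3 -m crank '[{"dp":[0,10,-1],"roll":0,"gripper":255},{"dp":[0,22,-1],"roll":0,"gripper":255},{"dp":[0,27,-1],"roll":0,"gripper":255},{"dp":[0,27,-1],"roll":0,"gripper":255},{"dp":[-5,27,-1],"roll":0,"gripper":255},{"dp":[-13,27,-1],"roll":0,"gripper":255},{"dp":[-21,27,-1],"roll":0,"gripper":255},{"dp":[-27,27,-1],"roll":0,"gripper":255},{"dp":[-30,27,-1],"roll":0,"gripper":255},{"dp":[-30,27,-1],"roll":0,"gripper":255}]' 60; python3 - <<'E'
from go import *
s=eyes.capture('side')
plan([*stand(-45,1.4),269])
print([(np.round(d['centre'],1),d['confidence']) for d in models.spot_point(s,"rack_bench")[:4]],"pred origin",np.round(proj(s,ctrl.sense()["eef_pos"]-[0,0,131]),1))
print("hung",[(np.round(d['centre'],1),d['confidence']) for d in models.spot_point(s,"rack_hung")[:4]])
E
```

```text
time_s: 19.15
eef_pos: [467.5, 112.4, 269.1]
ee_rot: [0.099, -0.099, -0.7, 0.7]
force: [-0.4, -0.0, -1.7]
grip_width: 0.109
dp [-54.2   0.1   0.9] roll -0.0 stand [-99.2   2.3 269.1] pos [467.  112.6 269.1] F [ 0.4 -0.2 -2. ] t 19.2 grip 0.112
[(array([297.8, 239.9]), 0.94), (array([282.2, 245.1]), 0.61)] pred origin [297.9 238.2]
hung [(array([279.9, 218.2]), 0.77)]
```

Clear so far; move on along the rod.

```bash
python3 -m crank '[{"dp":[-5,0,1],"roll":0,"gripper":255},{"dp":[-12,0,1],"roll":0,"gripper":255},{"dp":[-20,0,1],"roll":0,"gripper":255},{"dp":[-26,0,1],"roll":0,"gripper":255},{"dp":[-28,0,1],"roll":0,"gripper":255},{"dp":[-28,0,1],"roll":0,"gripper":255}]' 60|grep -E "eef|force"
```

```text
eef_pos: [493.9, 103.8, 268.9]
force: [-0.2, 0.1, -2.4]
```

```bash
python3 -m crank '[{"dp":[-5,0,0],"roll":0,"gripper":255},{"dp":[-12,0,0],"roll":0,"gripper":255},{"dp":[-20,0,0],"roll":0,"gripper":255},{"dp":[-25,0,0],"roll":0,"gripper":255},{"dp":[-26,0,0],"roll":0,"gripper":255},{"dp":[-26,0,0],"roll":0,"gripper":255}]' 60|grep -E "eef|force"; python3 - <<'E'
from go import *
s=eyes.capture('side');t=eyes.capture('top')
plan([*stand(-45,1.4),229])
for p in(s,t):
  print([(np.round(d['centre'],1),d['confidence']) for d in models.spot_point(p,"rack_bench")[:4]],"pred origin",np.round(proj(p,ctrl.sense()["eef_pos"]-[0,0,131]),1))
  print("hung",[(np.round(d['centre'],1),d['confidence']) for d in models.spot_point(p,"rack_hung")[:4]])
E
```

```text
eef_pos: [518.7, 96.7, 269.0]
force: [-0.2, -0.3, -2.3]
dp [-0.5 40.2 -0. ] roll -0.0 stand [-45.5   1.4 269.2] pos [518.3  96.9 269.2] F [ 0.1 -0.4 -1.6] t 20.4 grip 0.109
[(array([330.7, 205.5]), 0.82), (array([288.5, 226.7]), 0.58)] pred origin [289.7 226.3]
hung [(array([278.5, 217.8]), 0.7), (array([292.4, 195.3]), 0.32)]
[(array([412.7, 225.1]), 0.84), (array([347.9, 183.4]), 0.81), (array([365.7, 234.5]), 0.8), (array([275.9, 192.7]), 0.63)] pred origin [275.7 194.5]
hung [(array([283.3, 177.4]), 0.55)]
```

No contact, rack where predicted. Lower until it rests on the rod.

```bash
python3 -m crank '[{"dp":[0,6,0],"roll":0,"gripper":255},{"dp":[0,14,0],"roll":0,"gripper":255},{"dp":[0,22,0],"roll":0,"gripper":255},{"dp":[0,29,0],"roll":0,"gripper":255},{"dp":[0,34,0],"roll":0,"gripper":255},{"dp":[0,35,0],"roll":0,"gripper":255},{"dp":[0,35,0],"roll":0,"gripper":255}]' 60|grep -E "eef|force"
```

```text
eef_pos: [518.3, 96.9, 233.9]
force: [-0.3, 0.1, -1.9]
```

```bash
python3 -m crank '[{"dp":[0,1,0],"roll":0,"gripper":255},{"dp":[0,2,0],"roll":0,"gripper":255},{"dp":[0,2,0],"roll":0,"gripper":255}]' 60|grep -E "eef|force"
```

```text
eef_pos: [518.7, 97.0, 232.6]
force: [0.7, 2.3, -0.7]
```

```bash
python3 -m crank '[{"dp":[0,1,0],"roll":0,"gripper":255},{"dp":[0,2,0],"roll":0,"gripper":255},{"dp":[0,2,0],"roll":0,"gripper":255}]' 60|grep -E "eef|force"
```

```text
eef_pos: [519.1, 97.5, 231.2]
force: [1.3, 5.3, 4.5]
```

```bash
python3 -m crank '[{"dp":[0,0,-1],"roll":0,"gripper":255},{"dp":[0,0,-2],"roll":0,"gripper":255},{"dp":[0,0,-2],"roll":0,"gripper":255}]' 60|grep -E "eef|force"
```

```text
eef_pos: [519.1, 98.9, 230.4]
force: [0.8, 3.0, 2.8]
```

```bash
python3 -m crank '[{"dp":[0,1,-1],"roll":0,"gripper":255},{"dp":[0,1,-1],"roll":0,"gripper":255},{"dp":[0,1,-1],"roll":0,"gripper":255}]' 60|grep -E "eef|force"
```

```text
eef_pos: [519.5, 99.7, 229.7]
force: [0.2, 2.1, 6.5]
```

```bash
python3 -m crank '[{"dp":[0,0,-1],"roll":0,"gripper":255},{"dp":[0,0,-1],"roll":0,"gripper":215},{"dp":[0,0,-1],"roll":0,"gripper":200},{"dp":[0,0,-1],"roll":0,"gripper":180},{"dp":[0,0,-1],"roll":0,"gripper":120},{"dp":[0,0,-1],"roll":0,"gripper":60},{"dp":[0,0,-1],"roll":0,"gripper":0},{"dp":[0,0,-1],"roll":0,"gripper":0},{"dp":[0,-10,-1],"roll":0,"gripper":0},{"dp":[0,-25,-1],"roll":0,"gripper":0}]' 20; python3 -m crank '[{"dp":[0,-30,0],"roll":0,"gripper":0},{"dp":[0,-65,0],"roll":0,"gripper":0},{"dp":[0,-65,40],"roll":0,"gripper":0},{"dp":[0,-65,80],"roll":0,"gripper":0},{"dp":[0,-65,120],"roll":0,"gripper":0},{"dp":[0,-65,160],"roll":0,"gripper":0},{"dp":[0,-65,200],"roll":0,"gripper":0},{"dp":[0,-65,240],"roll":0,"gripper":0},{"dp":[0,-65,240],"roll":0,"gripper":0},{"dp":[0,-65,240],"roll":0,"gripper":0}]' 20; python3 - <<'E'
from go import *
for k in range(2):
  s=eyes.capture('side');t=eyes.capture('top')
  G={}
  for l in["hung_grip","rack_hung","rod_tip","bottle_pbs","lab_timer","tip_beaker"]:
    for n,p in(("s",s),("t",t)): G[l,n]=[(np.round(d['centre'],1),round(d['confidence'],2)) for d in models.spot_point(p,l)[:4]]; print(l,n,G[l,n])
for x in(-50,-45,-40,25): print(x,[np.round(proj(p,[*stand(x,1.4),z]),1) for p in(s,t) for z in(224,98)])
save(s,"sEnd.png");save(t,"tEnd.png")
E
```

```text
time_s: 23.02
eef_pos: [519.0, 100.7, 254.0]
ee_rot: [0.1, -0.098, -0.7, 0.7]
force: [-0.1, 0.0, -0.3]
grip_width: 0.997
time_s: 23.85
eef_pos: [452.7, -131.5, 319.9]
ee_rot: [0.1, -0.1, -0.7, 0.7]
force: [-0.1, 0.2, -0.3]
grip_width: 1.0
hung_grip s [(array([276.7, 193.6]), 0.95)]
hung_grip t [(array([277.1, 169.7]), 0.83), (array([227.8, 200.6]), 0.2)]
rack_hung s [(array([279.2, 222.5]), 0.78)]
rack_hung t [(array([225.2, 201. ]), 0.54), (array([281. , 178.6]), 0.53)]
rod_tip s [(array([296.6, 217.8]), 0.91)]
rod_tip t [(array([270.7, 203.1]), 0.68)]
bottle_pbs s [(array([245.6, 290.6]), 0.88), (array([220.5, 268.5]), 0.44)]
bottle_pbs t [(array([225.6, 200.6]), 0.74)]
lab_timer s [(array([220.5, 267.2]), 0.87)]
lab_timer t [(array([228.5, 164.4]), 0.47)]
tip_beaker s []
tip_beaker t [(array([425.4, 159.6]), 0.57)]
hung_grip s [(array([279. , 192.6]), 0.77)]
hung_grip t [(array([279.2, 171.4]), 0.73), (array([282.1, 179.9]), 0.35)]
rack_hung s [(array([280.2, 219.7]), 0.73)]
rack_hung t [(array([279.9, 178.8]), 0.85)]
rod_tip s [(array([297.2, 215.8]), 0.94)]
rod_tip t [(array([269.3, 203.5]), 0.91), (array([266.8, 189.4]), 0.38)]
bottle_pbs s [(array([249.7, 290.9]), 0.65), (array([275.5, 194.8]), 0.31)]
bottle_pbs t [(array([228.6, 202.9]), 0.8)]
lab_timer s [(array([223.3, 269.1]), 0.68), (array([282. , 242.5]), 0.2)]
lab_timer t [(array([274. , 190.9]), 0.57), (array([228.2, 164.1]), 0.45), (array([225.4, 203. ]), 0.44)]
tip_beaker s []
tip_beaker t [(array([426.4, 159.7]), 0.62)]
-50 [array([289.6, 208.6]), array([290.7, 235.4]), array([272. , 192.7]), array([276.8, 197.1])]
-45 [array([288.8, 207.5]), array([289.9, 234.4]), array([272.4, 191.1]), array([277.2, 195.7])]
-40 [array([288. , 206.5]), array([289.1, 233.3]), array([272.8, 189.6]), array([277.5, 194.3])]
25 [array([277.8, 193. ]), array([279.6, 220. ]), array([278.2, 169.7]), array([282.5, 176.1])]
```

```bash
python3 - <<'E'
from go import *
A=cv2.imread("pics/s0.png",0)
for n,f in(("s","sEnd.png"),("t","tEnd.png")):
  A=cv2.imread(f"pics/{n}0.png",0);B=cv2.imread("pics/"+f,0)
  U=lambda i:cv2.resize(i,None,fx=4,fy=4,interpolation=cv2.INTER_CUBIC)
  boxes={"s":{"grip+handle":(280,202,306,225),"basket":(277,222,306,246)},"t":{"rack":(259,187,293,207)}}[n]
  for k,(x0,y0,x1,y1) in boxes.items():
    r=cv2.matchTemplate(U(B[y0-12:y1+12,x0-12:x1+12]),U(A[y0:y1,x0:x1]),cv2.TM_CCOEFF_NORMED);_,v,_,m=cv2.minMaxLoc(r);print(n,k,"shift px",m[0]/4-12,m[1]/4-12,round(v,3))
s=eyes.capture('side');t=eyes.capture('top')
for p in(s,t):
  for l in["bench_grip","rack_bench"]: print(l,[(np.round(d['centre'],1),round(d['confidence'],2)) for d in models.spot_point(p,l)[:5]])
  print([np.round(d['extent'],1) for d in models.spot_in(p,"rack_bench")[:5]])
E
```

```text
s grip+handle shift px -0.75 -1.0 0.876
s basket shift px -1.0 -1.0 0.854
t rack shift px 0.25 -1.5 0.915
bench_grip [(array([290.1, 206.1]), 0.62), (array([330.3, 185.6]), 0.59)]
rack_bench [(array([290.7, 234.9]), 0.98), (array([333. , 207.7]), 0.97), (array([278.5, 220.4]), 0.66)]
[array([333.4, 194.2,  21.6,  34.3]), array([287.4, 223.9,  24.8,  37. ])]
bench_grip [(array([369.1, 233.1]), 0.75), (array([269.4, 189.9]), 0.61), (array([419.8, 222.6]), 0.61)]
rack_bench [(array([367., 233.]), 0.57), (array([277. , 197.2]), 0.5), (array([410. , 227.7]), 0.5)]
[array([367. , 234.5,  13.2,  21.4]), array([417.1, 225.1,  31.6,  17.6]), array([275.2, 193.8,  27.9,  15.1])]
```

```bash
python3 -c "
from rig import ctrl
print(ctrl.finish_job())"
```

```text
the job is handed in; nothing more can be done
None
```

Both racks hang on the rod and the job is handed in; no verdict was reported. The last check was at about 25 s of the 64 s allowed.

**What I did:** I gripped the hanging rack by its grip block and slid it back to the collar. A push with the closed fingers met only about 1.5 N, and the basket swung about 5 mm towards the robot. I took that as tilting against the collar. I then lifted the steel rack off the bench (the red and green ones were left alone), passed it over the upturned tip, lowered it onto the rod and let go.

**Last checks:**
- **First rack:** measured at about x = +26 mm on the stand right after the push. The final pictures agree, at roughly +25 mm against a required 15 to 33 mm.
- **Second rack:** about x = −45 mm against a required −69 to −24 mm, which leaves roughly 34 mm between the baskets. Its handle and basket line up with how the first rack looked at the start, about 5 mm further along, so it hangs straight.
- **Bottle, timer and beaker:** all found within about 4 pixels of where they started.
- **Gripper:** open and well clear of everything.

**Checks that failed or disagreed:**
- While I was gripping the first rack, the tool travelled about 10 mm past where the rack stopped, so the pads slipped or the rack tilted. No clear rise in force marked the collar, so the collar contact rests on the pictures and the closed-finger push.
- My stand position may be about 3 mm off along the rod.
- The network did not find the beaker in the last side pictures, only in the top ones.
- I reached the 12-picture limit just before hanging the second rack, so everything after that was checked by numbers rather than by eye.

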